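Set the water distributor to the marked outlet and start it

ROBOT

A 6-joint arm with a two-finger parallel gripper is mounted at the origin on a cart in front of the work surface, level with it; the furniture and walls round the work are solid. World frame = base frame: x ahead of the robot, y to its left, z up, the work surface at z = 0. Lengths are in m, angles in rad, forces in N, time in s.
With the tool pointing down it reaches from about 0.425 to 0.95 m from the base axis. Payload 3.5 kg.
Tool frame: the origin (TCP) lies midway between the tips of the shut fingers; the grasp point (between the pads) lies 19 mm behind it; z points along the fingers, y is the direction in which the jaws open and shut (so a half turn about z gives the same grasp; the last joint's range is limited). The gripper opens to 85 mm and grips with 20 to 120 N. Pads are 22 mm wide; open, the fingers measure 114 mm over their backs; the gripper's body (76 mm by 85 mm) begins 54 mm behind the grasp point. The pads swing forward as they close: fully open they stand 13 mm farther back than shut.
Start: joints at [1.07, 0.286, 1.577, -0, 1.279, -0.15], TCP at [0.232, 0.634, 0.231] pointing down, gripper open.
Joint ranges: [-2.77, 2.77], [-0.9, 2.22], [0.21, 2.48], [-1.53, 4.67], [0.24, 2.81], [-2.84, 2.84]. Speed limits (rad/s): [2.79, 2.79, 3.14, 3.14, 3.14, 3.14].

INTERFACE

Orientations are given as a unit quaternion [x, y, z, w].
In Python, from plant import * gives the robot as it stands.
- The arm moves only by the shell command python3 -m jog 'ROWS' [FORCE]. ROWS is a JSON object of lists of equal length, an entry for each row: "travel": the shift along the world's x, y, z in mm, a list of three; "dr": the turn, a rotation vector about the world's x, y, z in degrees, a list of three; "jaw": the closure in counts, from 0 (fully open) to 255 (shut). In form: {"travel": [[x, y, z], ...], "dr": [[wx, wy, wz], ...], "jaw": [jaw, ...]}. A call has 1 to 5 rows; each row shifts and turns the commanded pose from where the row before left it; what a row does not reach is not made up. A row lasts 1/12 s, in which the tool goes at most 41.7 mm and 7.16 degrees, less where a joint would pass 70% of its speed; a pose out of reach is approached as far as the arm can. A call is refused whole if a number of a shift passes 41.7 or a number of a turn 7.16, either way. A call with a gripper value outside its range is refused whole. The fingers move at their own pace and stop on an object; FORCE is the grip in N (left out, the last holds). Time passes only in rows, so rows that do not move let the fingers close. It gives the time, the measured TCP pose, the force and the opening at its end, in the units of the state.
- get_state(): the state, without advancing time (a new reading comes with each control period).
- read_camera(name): name is "scene" or "top"; returns the picture (384x512x3 uint8, red, green, blue); there is no depth.
- camera_info(name): a dict with "K" (3x3 intrinsics, pixels), "R" (3x3) and "t" (3): a world point X has camera coordinates R X + t. Camera axes: x right, y down, z forward; pixel columns grow to the right and rows downward; lengths in m; the calibration is good to about 2 mm. A picture is of the moment at which its call begins. camera_info takes no time and is no camera call.
- sign_off(): hands the job in, once; it reports no verdict.
The state is a dict: "time": time; "qpos": joint angles; "dq": joint speeds; "joint_efforts": joint torques, N m; "eef_pos": TCP position; "tcp_rot": TCP orientation; "contact_force": force on the tool from outside, world axes, zero at the start; "wrist_torque": the same for the moment, N m; "opening": opening from 0.0 (shut) to 1.0 (fully open).
Only numpy, scipy, OpenCV 4.12 (cv2) and the standard library are available. Lean on these libraries where they do the work, as an engineer would, in place of code of your own. Each camera call takes 0.05 s, during which the arm holds its last target. There are 200 camera calls.

TASK

Set the water distributor to the outlet with the yellow collar: with a fingertip, lightly push the red pointer arm round until it points squarely at that outlet and leave it there, then press the green start button all the way down and let it spring back. Do not pinch the arm or push it hard, do not press the button before the pointer is set, and leave the tin, the steel cone and the brass weight round about standing where they are.

Things in the scene. Friction and masses are not known exactly. Their poses are not given: they have to be found in the camera images.
- distributor: Water distributor: fixed grey disc, 260 mm across, 20 mm thick. Origin on the pointer's turning axis at the worktop, z up. In its middle a steel hub under a black turning cap (42 mm across, top at 78 mm). Four upright brass outlet stubs (12 mm across, tops at 45 mm) stand 105 mm from the axis, at -72, -25, 25 and 72 degrees counter-clockwise from its own +x. The start button is on its -x side.
- pointer_arm: Red level pointer arm, turning with the black cap, 14 mm wide, underside 55 and top 67 mm above the worktop; its narrower tip is 87 mm from the axis. 62 mm from the axis an upright red finger peg, 14 mm in diameter, stands on it, top 105 mm above the worktop. Origin on the turning axis at the worktop; x runs along the arm to the tip.
- pointer_peg (a point): Point on the centreline of the upright red finger peg, 62 mm from the turning axis, 85 mm above the worktop. The arm moves at about 4 N on the peg, either way, up to 92 degrees either side of the distributor's +x, and stays where it is left.
- pointer_line (a point): Point in line with the pointer arm, ahead of its tip, 105 mm from the turning axis (where the outlets stand): it lies over an outlet's centre when the arm points squarely at it.
- collar_yellow: Yellow collar on the outlet to be chosen: ring 29 mm across and 16 mm high round the brass stub, fixed, resting on the disc; origin at the centre of its underside, 20 mm above the worktop. The three other outlets have like collars in grey. Which outlet has the yellow one differs from run to run.
- start_button (a joint): Travel of the green start button, m: 0 released, 0.006 fully down. Springs back when let go; about 5 N holds it fully down.
- start_button_top (a point): Centre of the top face of the green round start button (28 mm across), facing up, on the disc 85 mm from the axis at its -x side, top about 42 mm above the worktop.
- tin_2: Bystander: open light metal tin, 64 mm across and 41 mm high, loose; origin at the centre of its underside.
- spare_cone: Bystander: small steel cone, 30 mm across, 40 mm high, point up, loose; origin at the centre of its underside.
- drop_weight_rig: Not part of the job, but in the way of the arm: fixed drop-weight rig with a round base about 260 mm across and tall columns (over 0.5 m) on it, to the left of the distributor; origin at the centre of its base. Keep the arm and gripper on the robot's side of it when crossing from left to right.
- weight_200g: Bystander: brass knobbed weight, 29 mm across, 38 mm high, loose; origin at the centre of its underside.

How it is judged:
On the way, in this order (a step that is already met when the one before it is completed fails the run):
1. the pointer arm points at the outlet with the yellow collar (horizontal distance between pointer_line and collar_yellow below 0.012 m), for 0.2 s.
2. the start button is pressed down (value of joint start_button above 0.0045 m and horizontal distance between pointer_line and collar_yellow below 0.012 m), for 0.05 s.
At the end, for the whole second after the job is handed in: The pointer line passes within 12 mm of the centre of the yellow-collared outlet (about 6.5 degrees), the start button has been pressed at least 4.5 mm after that and is up again, and the tin, cone and weight are within 20 mm of where they stood (horizontal distance between pointer_line and collar_yellow below 0.012 m and value of joint start_button below 0.0015 m and distance of each of tin_2, spare_cone, weight_200g from where it was at the start of the episode below 0.02 m); the robot touches nothing.
It fails at once if the start button is pressed while the pointer is not at the yellow collar (value of joint start_button above 0.003 m and horizontal distance between pointer_line and collar_yellow above 0.012 m).
It fails at once if the pointer arm is pinched or pushed with more than 30 N (contact force between the fingers and pointer_arm above 30 N).
It fails at once if the tin is knocked over, moved or lifted (distance of tin_2 from where it was at the start of the episode above 0.02 m or angle between tin_2's own z axis and vertical above 0.3 rad).
It fails at once if the steel cone is knocked over, moved or lifted (distance of spare_cone from where it was at the start of the episode above 0.02 m or angle between spare_cone's own z axis and vertical above 0.3 rad).
It fails at once if the brass weight is knocked over, moved or lifted (distance of weight_200g from where it was at the start of the episode above 0.02 m or angle between weight_200g's own z axis and vertical above 0.3 rad).
It also fails if it takes over 45 s, if anything falls off the work surface, if the arm or the gripper's body presses on something with over 40 N, if the wrist force passes 120 N, or if a joint passes its speed limit or range.

## Working session

There is one attempt and no reset: what is moved stays moved. The work goes in short steps, Python scripts to look and compute and a shell command to move; the robot and the scene stay as the last step left them, time stands still between calls to the robot, and variables do not carry over. Pictures are saved under pics/ and viewed, about 8 in all and at most 12, crops included, and the job is handed in when it is done.

```bash
mkdir -p pics
python3 - <<'E'
from plant import *
import cv2
for n in("scene","top"):
    im=read_camera(n); cv2.imwrite(f"pics/{n}0.png",im[:,:,::-1]); c=camera_info(n); print(n,c)
s=get_state(); print(s)
E
```

```text
scene {'K': array([[450.52437906,   0.        , 254.24287734],
       [  0.        , 450.52437906, 189.7625881 ],
       [  0.        ,   0.        ,   1.        ]]), 'R': array([[ 0.68496085, -0.7284015 , -0.01612117],
       [-0.51856132, -0.47185367, -0.71305559],
       [ 0.51178393,  0.49677498, -0.70092213]]), 't': array([-0.49261412,  0.21223308,  0.92289262])}
top {'K': array([[389.0003618 ,   0.        , 251.00963051],
       [  0.        , 389.0003618 , 193.00058705],
       [  0.        ,   0.        ,   1.        ]]), 'R': array([[-0.02373085, -0.99971624, -0.00207189],
       [-0.98304524,  0.02371194, -0.18182354],
       [ 0.18182108, -0.00227806, -0.98332899]]), 't': array([-0.21327372,  0.52220487,  0.98946366])}
{'time': 0.1, 'qpos': array([ 1.06999405e+00,  2.87122289e-01,  1.57809196e+00, -4.14166927e-06,
        1.27860278e+00, -1.49994844e-01]), 'dq': array([ 0.00052208, -0.00316881, -0.00349894,  0.00064494,  0.00025559,
       -0.00083227]), 'joint_efforts': array([ 1.76080348e-04, -4.07300270e+01, -2.93696755e+01, -1.60293298e-04,
        3.46713889e-03,  1.08593778e-05]), 'eef_pos': array([0.23163638, 0.63334983, 0.23002213]), 'tcp_rot': array([ 1.74504974e-01,  9.84655664e-01, -1.05446094e-03, -3.53674103e-04]), 'contact_force': array([-0.37792093, -1.283636  ,  0.11634494]), 'wrist_torque': array([ 0.01834164, -0.00764532,  0.04822327]), 'opening': 0.9958208002841511}
```

View pics/scene0.png

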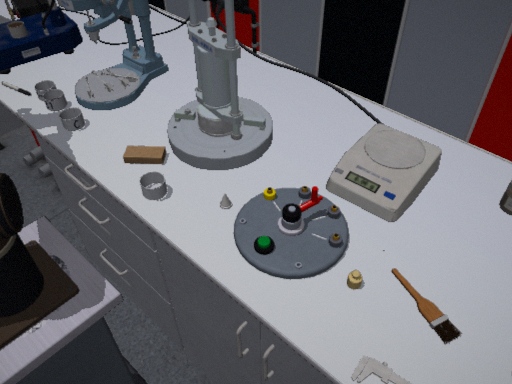

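View pics/top0.png

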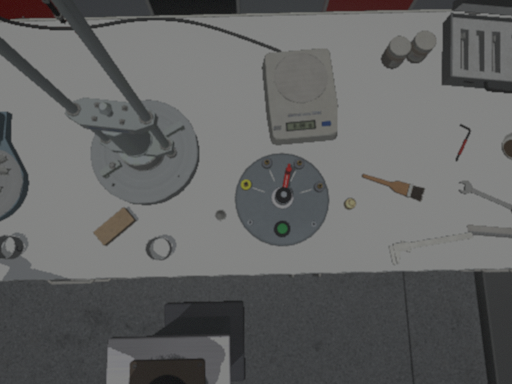

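The scene view shows the yellow collar at (269,194), the green button at (264,244), the red peg at (315,195) and the black cap at (291,213). The top view shows the same things: yellow (246,184), green (282,229), arm (286,178), cap (283,196), cone (221,215), tin (160,248), weight (350,203). Next I'll measure them.

```bash
cat > h.py <<'E'
from plant import *
import cv2, numpy as np
def ray(n,uv,z):
    c=camera_info(n);R,t=c["R"],c["t"];o=-R.T@t
    d=R.T@np.linalg.inv(c["K"])@np.array([*uv,1.]); return (o+d*(z-o[2])/d[2])[:2]
def blob(im,lo,hi,win):
    h=cv2.cvtColor(im,cv2.COLOR_RGB2HSV);m=cv2.inRange(h,lo,hi)
    k=np.zeros_like(m);x0,y0,x1,y1=win;k[y0:y1,x0:x1]=255;m&=k
    n,l,s,c=cv2.connectedComponentsWithStats(m);i=1+np.argmax(s[1:,4]);return c[i],s[i],l==i
E
python3 - <<'E'
from h import *
W={"scene":(225,180,350,275),"top":(232,150,332,245)}
for n in W:
    im=cv2.imread(f"pics/{n}0.png")[:,:,::-1].copy()
    for nm,lo,hi,z in(("yellow",(22,130,90),(35,255,255),.036),("green",(50,120,40),(85,255,255),.042),("red",(0,150,80),(8,255,255),.067)):
        c,s,m=blob(im,lo,hi,W[n]); print(n,nm,c.round(1),s,ray(n,c,z).round(4))
    g=im[W[n][1]:W[n][3],W[n][0]:W[n][2]]
    h=cv2.cvtColor(im,cv2.COLOR_RGB2HSV)
for uv,z,nm in(((221,214),.015,"cone"),((160,247),.02,"tin"),((350,203),.02,"weight"),((282.5,199),.02,"disc"),((283.5,195),.078,"cap"),((145,152),.03,"rig")):
    print(nm,ray("top",uv,z).round(3))
im=cv2.imread("pics/top0.png")[145:250,200:365]; cv2.imwrite("pics/crop.png",cv2.resize(im,None,fx=4.8,fy=4.8,interpolation=cv2.INTER_CUBIC))
E
```

```text
scene yellow [269.1 194.2] [264 189  12  11 100] [ 0.5387 -0.2186]
scene green [263.5 241.5] [257 236  14  12 131] [ 0.4207 -0.3086]
scene red [311.9 199.4] [301 187  21  24 156] [ 0.5676 -0.3208]
top yellow [245.6 184.4] [241 180  10  10  63] [ 0.5431 -0.2116]
top green [282.  228.1] [278 224   9  10  71] [ 0.4219 -0.3051]
top red [288.5 168.1] [287 164   4   8  21] [ 0.578  -0.3265]
cone [ 0.467 -0.143]
tin [0.381 0.021]
weight [ 0.488 -0.495]
disc [ 0.503 -0.311]
cap [ 0.504 -0.309]
rig [0.643 0.065]
```

View pics/crop.png

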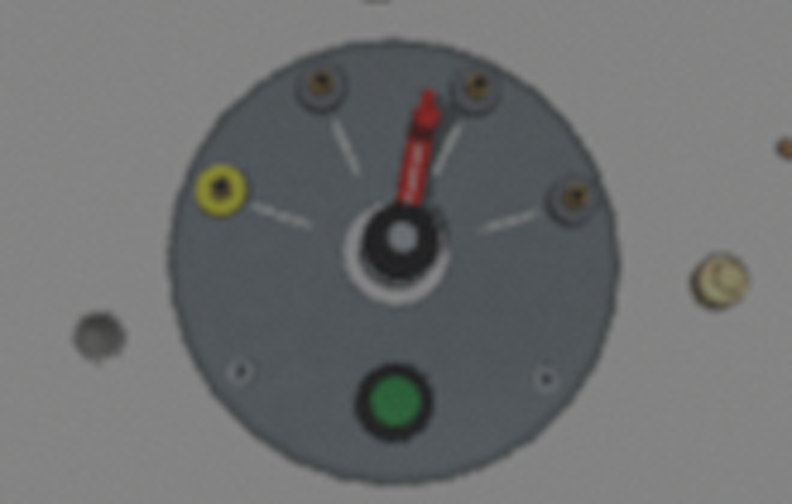

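The crop confirms it. The yellow collar is at about +70° in world, the arm points at about -12°, and the axis is near (0.504,-0.310). I'll shut the fingers and travel on the robot's side of the rig, turning the tool -82° so that the finger edge (tool +x) does the pushing.

```bash
Z='[0,0,0]'
python3 -m jog '{"travel":[[-13,-35,0],[-13,-35,0],[-13,-35,0],[-13,-35,0],[-13,-35,0]],"dr":[[0,0,0],[0,0,0],[0,0,0],[0,0,0],[0,0,0]],"jaw":[255,255,255,255,255]}'
python3 -m jog '{"travel":[[-12,-36,0],[30,-22,0],[32,-22,0],[32,-22,0],[30,-24,0]],"dr":[[0,0,0],[0,0,-5],[0,0,-5],[0,0,-5],[0,0,-5]],"jaw":[255,255,255,255,255]}'
python3 -m jog '{"travel":[[25,-28,0],[25,-28,0],[22,-30,0],[20,-32,0],[18,-34,0]],"dr":[[0,0,-5],[0,0,-5],[0,0,-5],[0,0,-5],[0,0,-5]],"jaw":[255,255,255,255,255]}'
```

```text
time: 0.52
eef_pos: [0.166, 0.457, 0.2303]
tcp_rot: [0.174, 0.985, -0.001, -0.0]
contact_force: [-0.5, -0.4, 1.6]
opening: 0.298
time: 0.93
eef_pos: [0.2796, 0.3317, 0.2313]
tcp_rot: [0.344, 0.939, 0.0, 0.0]
contact_force: [-0.0, 0.1, -0.8]
opening: -0.005
time: 1.35
eef_pos: [0.3895, 0.1793, 0.231]
tcp_rot: [0.54, 0.842, -0.0, -0.0]
contact_force: [0.6, 0.0, 0.7]
opening: -0.003
```

```bash
python3 -m jog '{"travel":[[14,-36,0],[12,-38,0],[9,-39,0],[5,-40,0],[2,-40,0]],"dr":[[0,0,-5],[0,0,-5],[0,0,-5],[0,0,-5],[0,0,-5]],"jaw":[255,255,255,255,255]}'
python3 -m jog '{"travel":[[0,-40,0],[0,-40,0],[10,-38,0],[20,-34,0],[25,-32,0]],"dr":[[0,0,-6],[0,0,-6],[0,0,0],[0,0,0],[0,0,0]],"jaw":[255,255,255,255,255]}'
python3 -m jog '{"travel":[[23,-34,0],[23,-34,0],[23,-34,0],[0,0,0],[0,0,0]],"dr":[[0,0,0],[0,0,0],[0,0,0],[0,0,0],[0,0,0]],"jaw":[255,255,255,255,255]}'
```

```text
time: 1.77
eef_pos: [0.4308, -0.0141, 0.2311]
tcp_rot: [0.709, 0.705, 0.0, -0.0]
contact_force: [1.0, -0.5, 0.1]
opening: -0.0
time: 2.18
eef_pos: [0.4853, -0.1983, 0.231]
tcp_rot: [0.778, 0.628, -0.0, -0.0]
contact_force: [0.3, 0.5, 1.1]
opening: -0.001
time: 2.6
eef_pos: [0.5549, -0.2995, 0.2289]
tcp_rot: [0.778, 0.628, -0.0, -0.002]
contact_force: [-0.6, 0.4, -0.1]
opening: -0.0
```

```bash
python3 -m jog '{"travel":[[0,-33,0],[0,-33,0],[0,0,-35],[0,0,-35],[0,0,-20]],"dr":[[0,0,0],[0,0,0],[0,0,0],[0,0,0],[0,0,0]],"jaw":[255,255,255,255,255]}'
python3 - <<'E'
from h import *
ims=[]
for n in("scene","top"):
    im=read_camera(n);cv2.imwrite(f"pics/{n}1.png",im[:,:,::-1]);ims.append(im[110:290,180:400,::-1] if n=="scene" else im[100:280,180:400,::-1])
cv2.imwrite("pics/c1.png",cv2.resize(np.hstack(ims),(800,327)))
print(get_state()["eef_pos"],ray("scene",(315,189),.105))
E
```

```text
time: 3.02
eef_pos: [0.553, -0.3621, 0.1379]
tcp_rot: [0.778, 0.629, -0.0, -0.002]
contact_force: [-0.9, 0.7, -0.8]
opening: 0.004
[ 0.55178838 -0.36059085  0.13588909] [ 0.56586287 -0.32726198]
```

View pics/c1.png

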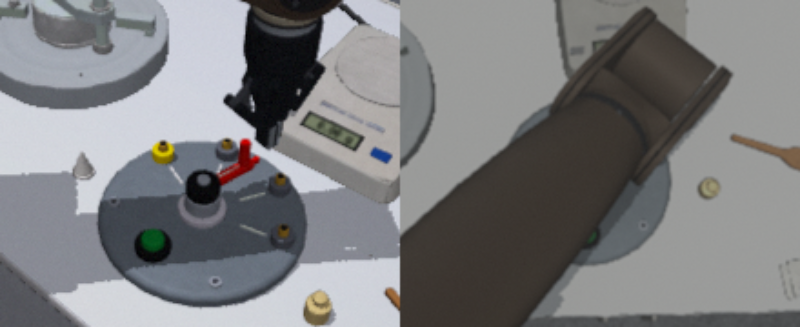

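The scene crop shows the shut fingertips on the clockwise side of the red peg, with about 19 mm of free gap and nothing else near. Next I'll descend and work out the arc rows.

```bash
python3 -m jog '{"travel":[[0,0,-17],[0,0,-17],[0,0,-16],[0,0,0],[0,0,0]],"dr":[[0,0,0],[0,0,0],[0,0,0],[0,0,0],[0,0,0]],"jaw":[255,255,255,255,255]}'
python3 - <<'E'
import numpy as np
A=np.array([505.5,-310.5])
def C(t,d=18):
    t=np.radians(t); return A+62*np.array([np.cos(t),np.sin(t)])-d*np.array([-np.sin(t),np.cos(t)])
print("start",C(-15).round(1))
for t in range(-15,70,4): print(t,C(t).round(1),(C(t+4)-C(t)).round(1))
E
```

```text
time: 3.53
eef_pos: [0.5551, -0.3635, 0.0926]
tcp_rot: [0.777, 0.629, 0.0, 0.0]
contact_force: [0.6, 0.4, 0.2]
opening: -0.001
start [ 560.7 -343.9]
-15 [ 560.7 -343.9] [2.2 3.9]
-11 [ 562.9 -340. ] [1.9 4.1]
-7 [ 564.8 -335.9] [1.6 4.2]
-3 [ 566.5 -331.7] [1.3 4.3]
1 [ 567.8 -327.4] [1.  4.4]
5 [ 568.8 -323. ] [0.7 4.4]
9 [ 569.6 -318.6] [0.4 4.5]
13 [ 570.  -314.1] [0.1 4.5]
17 [ 570.1 -309.6] [-0.2  4.5]
21 [ 569.8 -305.1] [-0.5  4.5]
25 [ 569.3 -300.6] [-0.8  4.4]
29 [ 568.5 -296.2] [-1.2  4.4]
33 [ 567.3 -291.8] [-1.5  4.3]
37 [ 565.8 -287.6] [-1.7  4.2]
41 [ 564.1 -283.4] [-2.  4.]
45 [ 562.1 -279.4] [-2.3  3.9]
49 [ 559.8 -275.5] [-2.6  3.7]
53 [ 557.2 -271.8] [-2.8  3.5]
57 [ 554.4 -268.3] [-3.1  3.3]
61 [ 551.3 -265. ] [-3.3  3.1]
65 [ 548.  -261.9] [-3.5  2.8]
69 [ 544.5 -259.1] [-3.7  2.6]
```

```bash
python3 -m jog '{"travel":[[0,0,-6],[2,6,0],[2,6,0],[1,4,0],[0,0,0]],"dr":[[0,0,0],[0,0,0],[0,0,0],[0,0,0],[0,0,0]],"jaw":[255,255,255,255,255]}'
python3 -m jog '{"travel":[[2,4,0],[2,4,0],[1.5,4.2,0],[1.3,4.3,0],[1,4.4,0]],"dr":[[0,0,3],[0,0,4],[0,0,4],[0,0,4],[0,0,4]],"jaw":[255,255,255,255,255]}'
```

```text
time: 3.95
eef_pos: [0.5605, -0.347, 0.0859]
tcp_rot: [0.777, 0.629, 0.0, 0.0]
contact_force: [0.3, -0.2, -0.6]
opening: 0.002
time: 4.37
eef_pos: [0.5689, -0.3289, 0.086]
tcp_rot: [0.662, 0.75, -0.001, 0.003]
contact_force: [2.4, -4.3, -3.3]
opening: 0.003
```

```bash
python3 -m jog '{"travel":[[0.8,4.4,0],[0.5,4.5,0],[0.2,4.5,0],[-0.1,4.5,0],[-0.4,4.5,0]],"dr":[[0,0,3],[0,0,3],[0,0,4],[0,0,4],[0,0,4]],"jaw":[255,255,255,255,255]}'
python3 -m jog '{"travel":[[-0.8,4.4,0],[-1.1,4.4,0],[-1.4,4.3,0],[-1.7,4.2,0],[-2,4,0]],"dr":[[0,0,4],[0,0,4],[0,0,4],[0,0,4],[0,0,4]],"jaw":[255,255,255,255,255]}'
python3 - <<'E'
from h import *
im=read_camera("scene");cv2.imwrite("pics/s2.png",cv2.resize(im[100:290,180:400,::-1],(792,684))[:600])
E
```

```text
time: 4.78
eef_pos: [0.5707, -0.3062, 0.0863]
tcp_rot: [0.537, 0.844, -0.0, 0.004]
contact_force: [4.8, -3.3, -1.7]
opening: -0.005
time: 5.2
eef_pos: [0.5643, -0.2842, 0.0867]
tcp_rot: [0.382, 0.924, -0.0, 0.004]
contact_force: [6.1, -1.0, -2.3]
opening: 0.002
```

View pics/s2.png

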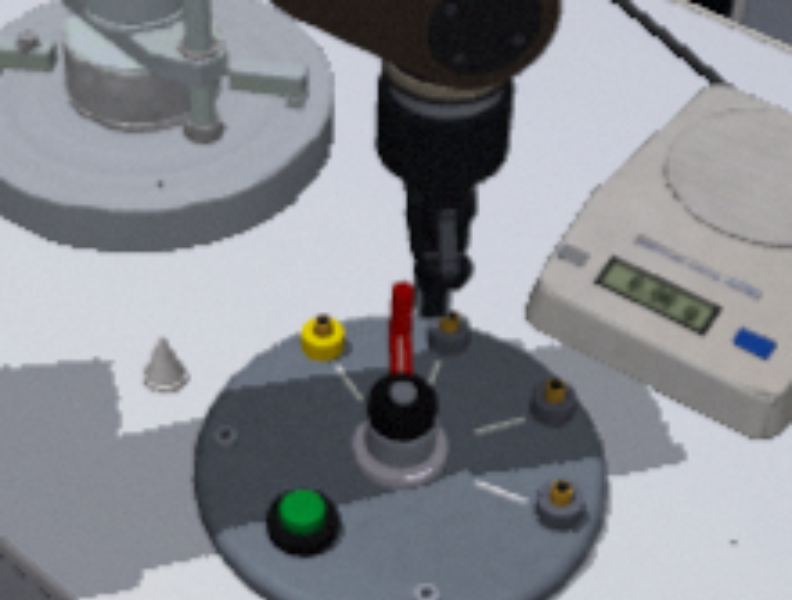

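The arm is moving round as intended. The peg at (402,290) in the crop is now between the second outlet and the yellow one, with contact force around 6 N.

```bash
python3 -m jog '{"travel":[[-2.2,3.9,0],[-2.5,3.7,0],[-2.8,3.5,0],[-3,3.3,0],[-3.3,3.1,0]],"dr":[[0,0,3],[0,0,4],[0,0,4],[0,0,4],[0,0,4]],"jaw":[255,255,255,255,255]}'
python3 -m jog '{"travel":[[-2,1.7,0],[0,0,0],[0,0,0]],"dr":[[0,0,0],[0,0,0],[0,0,0]],"jaw":[255,255,255]}'
python3 - <<'E'
from h import *
im=read_camera("scene");cv2.imwrite("pics/s3.png",cv2.resize(im[150:270,200:360,::-1],(800,600),interpolation=cv2.INTER_CUBIC))
c,s,m=blob(im,(0,150,80),(8,255,255),(225,170,350,275));print(c,s)
E
```

```text
time: 5.67
eef_pos: [0.5504, -0.2661, 0.0868]
tcp_rot: [0.225, 0.974, -0.0, 0.003]
contact_force: [6.8, 0.8, 1.0]
opening: 0.001
time: 5.92
eef_pos: [0.5471, -0.2647, 0.0865]
tcp_rot: [0.227, 0.974, -0.0, 0.002]
contact_force: [4.0, -0.5, 2.9]
opening: -0.002
[280.1953125 192.2109375] [275 180  13  26 128]
```

View pics/s3.png

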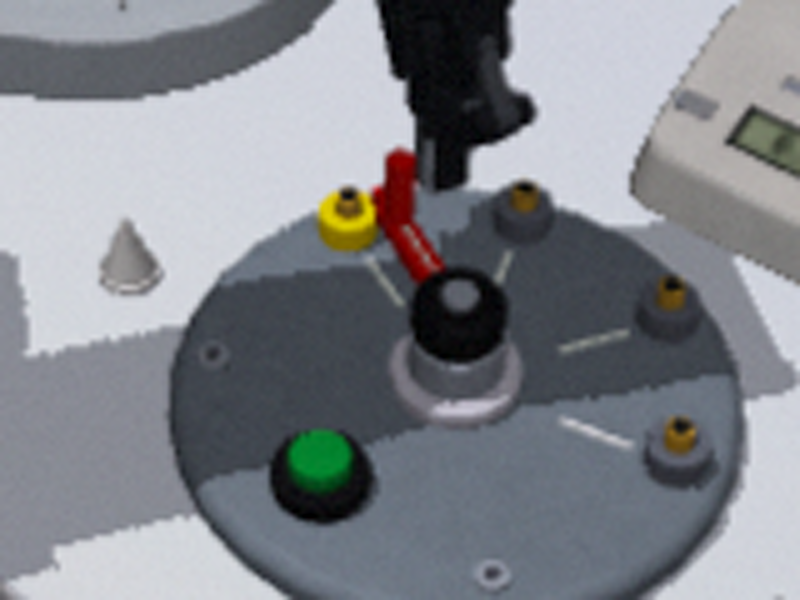

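The peg top is at crop (400,157), the cap at (460,290) and the yellow stub top at (348,193). I'll compare their angles in this one view.

Run:
```python
from h import *
f=lambda u,v,z: ray("scene",(200+u/5-.4,150+v/5-.4),z)
P,T=f(400,157,.105),f(348,193,.045); Cc=f(460,285,.078); Y=f(348,222,.028);tip=f(380,195,.061)
o=[f(u,v,.045) for u,v in((525,189),(671,287),(681,427))]
print(P,T,Cc,Y,tip,o)
# axis by fitting outlet tops to template
a=np.radians([72,25,-25,-72]);L=.105*np.c_[np.cos(a),np.sin(a)]
M=np.array([T,*o]);l0=L-L.mean(0);m0=M-M.mean(0)
U,S,V=np.linalg.svd(l0.T@m0);R=(U@V).T;A=M.mean(0)-R@L.mean(0);psi=np.degrees(np.arctan2(R[1,0],R[0,0]))
print("axis",A,"psi",psi,"res",(M-(L@R.T+A)).round(4).tolist(),"btn",A-R[:,0]*.085)
for nm,q in(("peg",P),("tip",tip),("yellow",T)):
    d=q-A;print(nm,np.degrees(np.arctan2(d[1],d[0])),np.hypot(*d))
```

```text
[ 0.53338424 -0.25401213] [ 0.5469917 -0.2115171] [ 0.51181867 -0.30796495] [ 0.54526797 -0.21322597] [ 0.54368542 -0.23420085] [array([ 0.60535768, -0.27164815]), array([ 0.59997431, -0.36024464]), array([ 0.53615618, -0.41196695])]
axis [ 0.50841896 -0.31021061] psi -3.2646968886862635 res [[0.0005, 0.0008], [-0.0006, -0.0003], [-0.0009, -0.0003], [0.001, -0.0002]] btn [ 0.42355691 -0.30536995]
peg 66.04757897784768 0.06149417579609378
tip 65.10998466866272 0.0837926383813295
yellow 68.65277540502325 0.10596350792985429
```

The outlet template fits to within 1 mm. The pointer is at about 66° and yellow at 68.7°, so I'll nudge about 2.5 mm, back off, rise and look.

```bash
python3 -m jog '{"travel":[[-1.3,0.6,0],[-1.3,0.6,0],[0,0,0],[0,0,0],[0,0,0]],"dr":[[0,0,0],[0,0,0],[0,0,0],[0,0,0],[0,0,0]],"jaw":[255,255,255,255,255]}'
python3 -m jog '{"travel":[[10,-5,0],[15,-7,0],[0,0,30],[0,0,35],[0,0,0]],"dr":[[0,0,0],[0,0,0],[0,0,0],[0,0,0],[0,0,0]],"jaw":[255,255,255,255,255]}'
python3 - <<'E'
from h import *
im=read_camera("scene");cv2.imwrite("pics/s4.png",cv2.resize(im[150:270,200:360,::-1],(800,600),interpolation=cv2.INTER_CUBIC))
E
```

```text
time: 6.38
eef_pos: [0.5433, -0.2635, 0.0855]
tcp_rot: [0.226, 0.974, -0.0, 0.0]
contact_force: [3.7, -0.4, 2.4]
opening: -0.002
time: 6.8
eef_pos: [0.5699, -0.2768, 0.1557]
tcp_rot: [0.226, 0.974, -0.002, 0.002]
contact_force: [1.1, -0.8, 2.2]
opening: -0.001
```

View pics/s4.png

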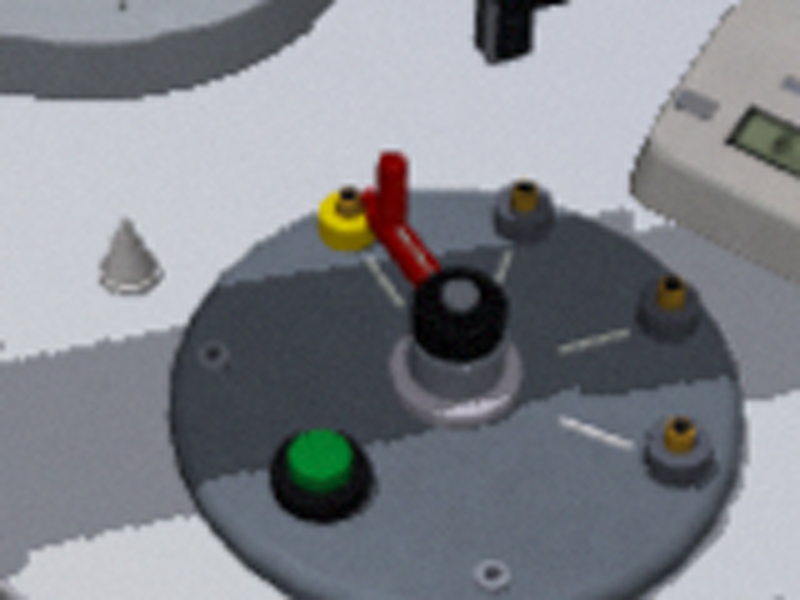

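```bash
python3 - <<'E'
from h import *
f=lambda u,v,z: ray("scene",(200+u/5-.4,150+v/5-.4),z)
for q in(f(392,159,.105),f(372,197,.061)):
    d=q-[.5084,-.3102];print(np.degrees(np.arctan2(d[1],d[0])),np.hypot(*d))
print(f(320,457,.042))
E
python3 -m jog '{"travel":[[-30,-6,0],[-30,-6,0],[-30,-6,0],[-30,-6,0],[-28,-5,0]],"dr":[[0,0,0],[0,0,0],[0,0,0],[0,0,0],[0,0,0]],"jaw":[255,255,255,255,255]}'
python3 -m jog '{"travel":[[0,0,-30],[0,0,-30],[0,0,-15],[0,0,-10],[0,0,0]],"dr":[[0,0,0],[0,0,0],[0,0,0],[0,0,0],[0,0,0]],"jaw":[255,255,255,255,255]}'
```

```text
69.52736516976825 0.061865640999609145
67.77976130818975 0.08410520796661385
[ 0.42184419 -0.30780968]
time: 7.27
eef_pos: [0.4167, -0.3026, 0.1476]
tcp_rot: [0.226, 0.974, 0.002, -0.003]
contact_force: [-0.8, 0.4, 0.5]
opening: 0.002
time: 7.68
eef_pos: [0.4174, -0.3015, 0.0613]
tcp_rot: [0.226, 0.974, 0.002, -0.004]
contact_force: [0.2, -0.7, 0.1]
opening: 0.001
```

The pointer reads 67.8 to 69.5° against a target of 68.7°. Next I'll centre over the button and press in steps, watching the force.

```bash
python3 -m jog '{"travel":[[5,-4,0],[0,0,-6],[0,0,-6],[0,0,-4],[0,0,0]],"dr":[[0,0,0],[0,0,0],[0,0,0],[0,0,0],[0,0,0]],"jaw":[255,255,255,255,255]}'
python3 -m jog '{"travel":[[0,0,-3],[0,0,-2],[0,0,-2],[0,0,-2],[0,0,0]],"dr":[[0,0,0],[0,0,0],[0,0,0],[0,0,0],[0,0,0]],"jaw":[255,255,255,255,255]}'
```

```text
time: 8.1
eef_pos: [0.425, -0.3076, 0.0486]
tcp_rot: [0.226, 0.974, 0.0, -0.001]
contact_force: [0.4, 0.6, 0.3]
opening: 0.002
time: 8.52
eef_pos: [0.4254, -0.3082, 0.0404]
tcp_rot: [0.226, 0.974, 0.0, 0.0]
contact_force: [-0.7, 0.3, 1.7]
opening: 0.002
```

```bash
python3 -m jog '{"travel":[[0,0,-2],[0,0,-2],[0,0,-1],[0,0,0],[0,0,0]],"dr":[[0,0,0],[0,0,0],[0,0,0],[0,0,0],[0,0,0]],"jaw":[255,255,255,255,255]}'
python3 -m jog '{"travel":[[0,0,-1],[0,0,-1],[0,0,0]],"dr":[[0,0,0],[0,0,0],[0,0,0]],"jaw":[255,255,255]}'
```

```text
time: 8.93
eef_pos: [0.4255, -0.3082, 0.036]
tcp_rot: [0.226, 0.974, 0.0, -0.0]
contact_force: [-2.3, 1.3, 6.3]
opening: -0.002
time: 9.18
eef_pos: [0.4256, -0.3083, 0.0358]
tcp_rot: [0.226, 0.974, 0.0, -0.001]
contact_force: [-5.0, 4.9, 16.7]
opening: 0.005
```

The button has bottomed out: z stopped at 0.0358 while the force rose to 17 N. Next I'll release it, rise and verify.

```bash
python3 -m jog '{"travel":[[0,0,10],[0,0,35],[0,0,40],[0,0,40],[0,0,0]],"dr":[[0,0,0],[0,0,0],[0,0,0],[0,0,0],[0,0,0]],"jaw":[255,255,255,255,255]}'
python3 -m jog '{"travel":[[0,38,20],[0,38,20],[0,38,0],[0,38,0],[0,0,0]],"dr":[[0,0,0],[0,0,0],[0,0,0],[0,0,0],[0,0,0]],"jaw":[255,255,255,255,255]}'
python3 - <<'E'
from h import *
im=read_camera("scene");t=read_camera("top")
cv2.imwrite("pics/s5.png",np.hstack([cv2.resize(im[140:310,120:380,::-1],(520,340)),cv2.resize(t[140:270,140:280,::-1],(280,340))]))
E
```

```text
time: 9.6
eef_pos: [0.4291, -0.312, 0.1674]
tcp_rot: [0.226, 0.974, -0.005, 0.007]
contact_force: [0.5, -1.3, 1.0]
opening: -0.001
time: 10.02
eef_pos: [0.4248, -0.1533, 0.1965]
tcp_rot: [0.224, 0.975, 0.001, -0.0]
contact_force: [0.7, 0.3, 0.7]
opening: -0.002
```

View pics/s5.png

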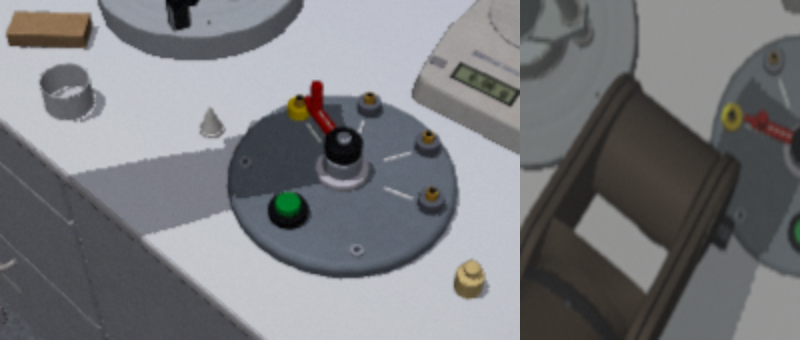

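The scene view shows the pointer at the yellow collar (300,105), the green button up (288,203), and the tin (67,92), cone (210,122) and weight (469,277) all standing. In the top view the red tip points at the yellow collar (732,117). The arm is clear, so I'll hand the job in.

```bash
python3 -c "
from plant import *
print(sign_off(), get_state()['time'])"
```

```text
the job is handed in; nothing more can be done
the job is handed in; nothing more can be done
```

The job is handed in: the pointer is set at the yellow-collared outlet, and the start button was pressed all the way down afterwards and let spring back.

- **Pointer:** I pushed the peg round with the shut fingertips, with about 4 to 7 N showing at the readings. It measured 67.8° and 69.5° from two points on it, against 68.7° for the yellow outlet (the limit is about 6.5°).
- **Button:** I pressed until it stopped at about 0.036 m with 17 N on the tool. The last picture shows it up again. Its travel was judged from tool height and force, as it can't be read directly.
- **Bystanders and arm:** The tin, cone and weight look upright and in place in the last picture; I did not re-measure their positions. The arm was clear of everything when I handed in, about 10 s into the 45 s allowed.
- **Disagreement between views:** The two cameras differed by up to about 8 mm on early positions. I took the final angles from the scene camera alone, where the outlet layout fitted to about 1 mm.

No check failed, and the sign-off gave no verdict.

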